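# Balance the clamp bar on the post rest

### The job

Find where the bar that carries the metal boss head balances by lifting it level off the bench, without letting it tip, and park it there across both notches of the post rest, so that it lies level with both ends hanging free when you let go. Leave the plain bar, the canister and the beaker alone.

Things in the scene. Friction and masses are not known exactly. Their poses are not given: they have to be found in the camera images.
- clamp_bar: The bar to park: steel rod 12 mm in diameter, 400 mm long, a square black rubber stop (32 x 32 mm, 16 mm long) on each end, an iron boss head nearer one end. It lies level on its stops. Origin: middle of its length, underside of the stops; x along the rod towards the head, z up; rod axis 16 mm above the origin. Rod with stops: 0.39 kg, evenly spread.
- boss_head (a joint): Distance in m of the middle of the boss head from the middle of the clamp bar, along the bar's +x (0.125 to 0.160). It is clamped tight and stays there.
- head_mid (a point): Middle of the boss head, on the rod's axis. The head is a dark iron block 36 mm long along the rod, 32 mm wide, top 16 mm above the axis, with a thumb screw 22 mm higher still. It weighs 0.25 kg, give or take a quarter: the bar balances about 0.39 of the way from its middle to this point, up to 9 mm either way.
- rest: The post rest, fixed to the bench: white foot 120 x 120 x 12 mm, short column, and on a 76 mm crosspiece two upright aluminium V-notches one behind the other. Origin on the bench under its middle; x along the line through the notches (how the bar is to lie, either way round), y across, z up. The bar stays only if its balance point is between the notches.
- notch_mid (a point): Point midway between the two notches, on the axis of a seated rod, 110 mm above the bench. The notch plates are 6 mm thick, their middles 29 mm either side of it along the rest's x, leaving 52 mm between them for the fingers, free down to 40 mm below this point. Each V is 90 degrees, 56 mm wide at its mouth, its tips 20 mm above this point.
- plain_bar: A bystander: the same rod with the same stops but without a boss head, lying beside the clamp bar on the bench, either nearer to or farther from the robot. Origin and axes as for the clamp bar.
- canister: A bystander: small open dark steel canister, 60 mm in diameter, 60 mm high. Origin under its middle.
- beaker: A bystander: glass beaker, 70 mm in diameter, 70 mm high. Origin under its middle.
Things that resemble listed ones, but are neither listed nor needed, are in the scene too. Of the things that look like the rest, the largest one is meant.

How it is judged:
On the way:
1. the clamp bar is lifted level (within 10 degrees), at least 40 mm clear of the bench and not yet touching the rest (height (world z) of clamp_bar above 0.04 m and angle between clamp_bar's own x axis and vertical between 1.396 and 1.746 rad and contact force between clamp_bar and rest below 0.1 N), for 0.3 s.
At the end, for the whole second after the job is handed in: The clamp bar lies released and at rest in both notches of the post rest, carried by the rest alone: along the notches within 10 degrees, level within 6 degrees, its underside about 94 mm above the bench (within 10 mm), its middle within 22 mm of the line of the notches (z of clamp_bar in the frame of rest between 0.084 and 0.106 m and y of clamp_bar in the frame of rest between -0.022 and 0.022 m and angle between the x axis of clamp_bar and the x axis of rest, either way round below 0.175 rad and angle between clamp_bar's own x axis and vertical between 1.466 and 1.676 rad and contact force between clamp_bar and rest above 2 N and linear speed of clamp_bar below 0.03 m/s and angular speed of clamp_bar below 0.15 rad/s); the robot touches nothing.
It fails at once if the clamp bar tips more than 20 degrees from level (angle between clamp_bar's own x axis and vertical below 1.22 rad or angle between clamp_bar's own x axis and vertical above 1.92 rad).
It fails at once if the plain bar is moved more than 20 mm (distance of plain_bar from where it was at the start of the episode above 0.02 m).
It fails at once if the canister is moved more than 20 mm (distance of canister from where it was at the start of the episode above 0.02 m).
It fails at once if the beaker is moved more than 20 mm (distance of beaker from where it was at the start of the episode above 0.02 m).
It also fails if it takes over 51 s, if anything falls off the work surface, if the arm or the gripper's body presses on something with over 40 N, if the wrist force passes 120 N, or if a joint passes its speed limit or range.

### The arm

A 6-joint arm with a two-finger parallel gripper is mounted at the origin on the work surface. World frame = base frame: x ahead of the robot, y to its left, z up, the work surface at z = 0. Lengths are in m, angles in rad, forces in N, time in s.
With the tool pointing down it reaches from about 0.375 to 0.975 m from the base axis. Payload 3.8 kg.
Tool frame: the origin (TCP) lies midway between the tips of the shut fingers; the grasp point (between the pads) lies 19 mm behind it; z points along the fingers, y is the line along which they close (so a half turn about z gives the same grasp; the last joint's range is limited). The gripper opens to 85 mm and grips with 20 to 120 N. Pads are 22 mm wide; open, the fingers measure 114 mm over their backs; the gripper's body (76 mm by 85 mm) begins 54 mm behind the grasp point. The pads swing forward as they close: fully open they stand 13 mm farther back than shut.
Start: joints at [1.225, 0.264, 1.604, -0, 1.274, -0.037], TCP at [0.205, 0.643, 0.231] pointing down, gripper open.
Joint ranges: [-2.63, 2.63], [-0.94, 2.18], [0.31, 2.57], [-1.31, 4.45], [0, 2.66], [-2.55, 2.55]. Speed limits (rad/s): [2.57, 2.57, 3.14, 3.14, 3.14, 3.14].

### API

Orientations are given as a unit quaternion [w, x, y, z].
In Python, from bench import arm gives the robot as it stands.
- The arm moves only by the tool play_rows, never from a script. Its argument "series" is a list that holds one entry, the list of rows, each a list of 7 numbers: the opening, from -1 (shut) to 1 (fully open), then the shift along the tool's x, y, z in m, then the turn, a rotation vector about the tool's x, y, z in degrees. A call has 1 to 20 rows; each row shifts and turns the commanded pose from where the row before left it, along the tool's axes as they then stand; what a row does not reach is not made up. A row lasts 1/10 s, in which the tool goes at most 50 mm and 8.59 degrees, less where a joint would pass 70% of its speed; a pose out of reach is approached as far as the arm can. A call with a gripper value outside its range is refused whole. The fingers move at their own pace and stop on an object; the grip force is fixed at half the most. Time passes only in rows, so rows that do not move let the fingers close. It gives the time, the measured TCP pose, the force, the opening and the grip force at its end, in the units of the state.
- arm.get_state(): the state, without advancing time (a new reading comes with each control period).
- arm.snapshot(name): name is "scene" or "top"; returns the picture (400x640x3 uint8, blue, green, red); there is no depth.
- arm.camera_params(name): a dict with "fov_y" (degrees; the focal length in pixels is half the picture's height over the tangent of half this angle, whatever the lens; pixels are square), "cx", "cy" (the principal point, pixels), "eye" and "rotation" of the camera in the world. Camera axes: x right, y up, looking along -z (the intrinsics and any distortion apply to the point x, -y, -z); pixel columns grow to the right and rows downward; lengths in m; the calibration is good to about 2 mm. A picture is of the moment at which its call begins. camera_params takes no time and is no camera call.
- arm.sign_off(): hands the job in; it is judged then, once.
The state is a dict: "time_s": time; "qpos": joint angles; "qvel": joint speeds; "effort": joint torques, N m; "ee_pos": TCP position; "tcp_rot": TCP orientation; "contact_force": force on the tool from outside, world axes, zero at the start; "torque": the same for the moment, N m; "grip_width": opening from 0.0 (shut) to 1.0 (fully open); "gripper_force": force on a finger pad.
Only numpy, scipy, OpenCV 4.12 (cv2) and the standard library are available. Lean on these libraries where they do the work, as an engineer would, in place of code of your own. Each camera call takes 0.05 s, during which the arm holds its last target. There are 200 camera calls.

## Working session

There is one attempt and no reset: what is moved stays moved. The work goes in short steps, Python scripts to look and compute and a tool call to move; the robot and the scene stay as the last step left them, time stands still between calls to the robot, and variables do not carry over. Pictures are saved under pics/ and viewed, at most 10 in all, crops included, and the job is handed in when it is done.

Besides the shell and the picture viewer there is one more tool, called after "Request:" as a command line: name --argument value ..., lists and objects as JSON in quotes. play_rows: Moves the arm, as the interface text tells. Its arguments: {"type":"object","properties":{"series":{"type":"array"}},"required":["series"]}

```bash
mkdir -p pics; python3 - <<'E'
from bench import arm
import cv2
for n in("scene","top"):
    cv2.imwrite(f"pics/{n}0.png",arm.snapshot(n)); print(n,arm.camera_params(n))
s=arm.get_state();print({k:s[k] for k in("time_s","ee_pos","tcp_rot","grip_width","contact_force")})
E
```

```text
scene {'fov_y': 47.84587740234782, 'cx': 323.231670743764, 'cy': 200.95594377237214, 'eye': array([ 1.06782702, -0.47279414,  0.94803849]), 'rotation': array([0.87224022, 0.33974217, 0.12617382, 0.32840894])}
top {'fov_y': 43.15187638772285, 'cx': 319.4775146903, 'cy': 199.5186723477868, 'eye': array([0.39036833, 0.10570704, 1.4506138 ]), 'rotation': array([-0.70292209, -0.04210068,  0.03862991,  0.70896813])}
{'time_s': 0.1, 'ee_pos': array([0.20493774, 0.64244171, 0.23005232]), 'tcp_rot': array([-2.01553645e-04,  1.53797389e-01,  9.88101853e-01, -1.02507218e-03]), 'grip_width': 1.0021471773937687, 'contact_force': array([-0.05156593, -0.02743175, -0.22660341])}
```

View pics/top0.png

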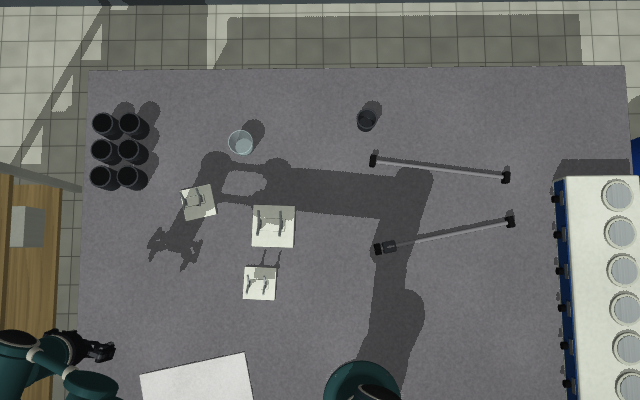

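View pics/scene0.png

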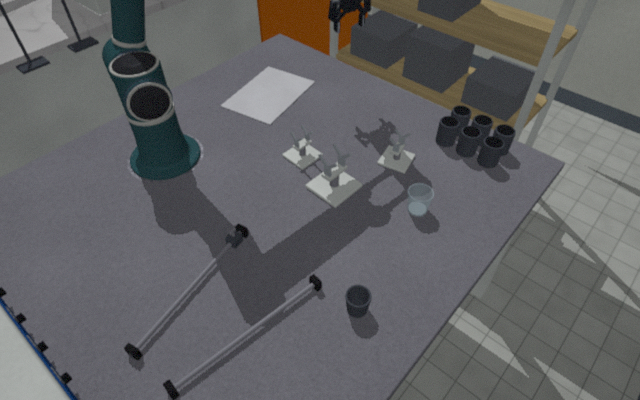

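Top view: three rest-like stands lie at (198,202), (273,227) and (260,283). The one at (273,227) has the biggest foot (~42 px, which fits 120 mm), so it is the rest. There are two bars. (378,248)–(511,221) has a dark block near its left end, so it is the clamp bar. (373,159)–(506,177) is the plain bar. The canister is at (367,120) and the beaker at (240,142).

```bash
cat > h.py <<'E'
import numpy as np,cv2
from bench import arm
from scipy.spatial.transform import Rotation as R
def cam(n):
    p=arm.camera_params(n); q=p["rotation"]; M=R.from_quat([q[1],q[2],q[3],q[0]]).as_matrix()
    return p["eye"],M,200/np.tan(np.radians(p["fov_y"]/2)),p["cx"],p["cy"]
def proj(n,P):
    e,M,f,cx,cy=cam(n); c=(np.atleast_2d(P)-e)@M
    return np.c_[cx+f*c[:,0]/-c[:,2],cy-f*c[:,1]/-c[:,2]]
def ray(n,uv,z):
    e,M,f,cx,cy=cam(n); uv=np.atleast_2d(uv).astype(float)
    d=np.c_[(uv[:,0]-cx)/f,-(uv[:,1]-cy)/f,-np.ones(len(uv))]@M.T
    return e+d*((z-e[2])/d[:,2])[:,None]
E
python3 - <<'E'
from h import *
T=cv2.imread("pics/top0.png");S=cv2.imread("pics/scene0.png")
for n in("top","scene"): print(n,proj(n,[[0,0,0],[.205,.643,.231],[.205,.643,.35]]).round(1))
a=cv2.resize(T[195:265,365:525],None,fx=5,fy=5,interpolation=cv2.INTER_CUBIC)
b=cv2.resize(T[150:310,170:310],None,fx=1.5,fy=1.5)
cv2.imwrite("pics/bar.png",a)
c=cv2.resize(T[198:258,243:303],None,fx=6,fy=6,interpolation=cv2.INTER_CUBIC)
d=cv2.resize(S[145:213,295:370],None,fx=5,fy=5,interpolation=cv2.INTER_CUBIC)
cv2.imwrite("pics/rest.png",np.hstack([cv2.copyMakeBorder(x,0,max(0,360-x.shape[0]),0,0,0) for x in(c,d)]))
# white feet in top
m=(T.min(2)>150).astype(np.uint8); m[:,:170]=0;m[:,320:]=0;m[:170]=0;m[320:]=0
m=cv2.morphologyEx(m,cv2.MORPH_CLOSE,np.ones((9,9)))
for k in cv2.findContours(m,0,2)[0]:
    if cv2.contourArea(k)>200:
        q=cv2.boxPoints(cv2.minAreaRect(k)); print(q.round(1).tolist()); W=ray("top",q,.012); print(W.round(3)[:,:2].tolist(),"mid",W.mean(0).round(4), np.linalg.norm(W-np.roll(W,1,0),axis=1).round(3))
# dark stops in top
m=(T.max(2)<45).astype(np.uint8)[140:265,360:530]
n,l,st,ce=cv2.connectedComponentsWithStats(m)
for i in range(1,n):
    if st[i,4]>15: print(st[i],(ce[i]+[360,140]).round(1),ray("top",ce[i]+[360,140],.025).round(3))
E
```

```text
top [[361.8 399.6]
 [ 95.1 338.5]
 [ 70.1 347.4]]
scene [[165.3 155.8]
 [348.7  32.4]
 [350.4  -4.3]]
[[242.1999969482422, 298.29998779296875], [244.0, 266.29998779296875], [275.79998779296875, 268.20001220703125], [273.8999938964844, 300.20001220703125]]
[[0.279, 0.331], [0.368, 0.327], [0.362, 0.237], [0.273, 0.242]] mid [0.3202 0.2842 0.012 ] [0.089 0.089 0.09  0.089]
[[250.89999389648438, 245.89999389648438], [252.39999389648438, 215.0], [293.8999938964844, 216.89999389648438], [292.3999938964844, 247.89999389648438]]
[[0.425, 0.308], [0.513, 0.304], [0.506, 0.186], [0.418, 0.19]] mid [0.4654 0.2468 0.012 ] [0.118 0.088 0.119 0.088]
[ 9 14  8 13 75] [372.4 160.4] [[ 0.665 -0.04   0.025]]
[141  31  10  13  94] [505.5 177.1] [[ 0.614 -0.418  0.025]]
[144  76  11  12  93] [509.8 221.2] [[ 0.488 -0.424  0.025]]
[ 22 100  15  13 116] [388.7 246.2] [[ 0.42  -0.081  0.025]]
[ 13 103   9  12  81] [377.4 248.7] [[ 0.414 -0.049  0.025]]
```

View pics/bar.png

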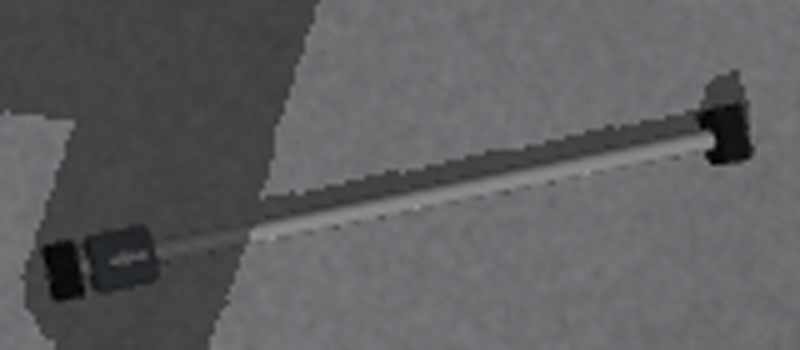

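View pics/rest.png

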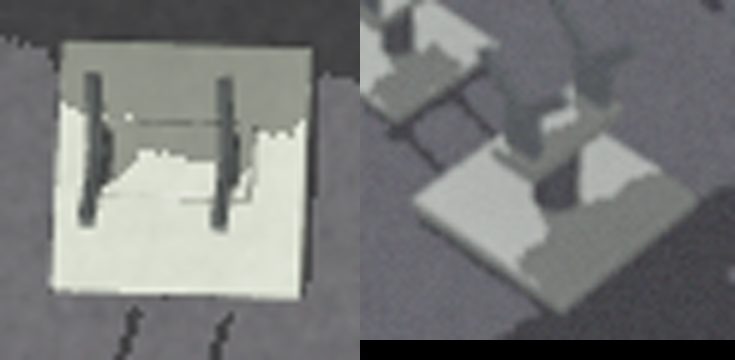

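Crops confirm both. The bar has its head block and thumb screw at crop (122,260), next to the left stop at (63,270); its right stop is at (727,133). The rest shows two notch plates at crop columns ~89 and ~222, one behind the other along image-horizontal (world y). Foot corners are at crop (62,41), (313,48), (300,299), (52,291).

```bash
python3 - <<'E'
from h import *
T=cv2.imread("pics/top0.png")
up=lambda p,o,s:(np.array(p)+.5)/s-.5+o
foot=ray("top",up([(62,41),(313,48),(300,299),(52,291)],[243,198],6),.012)
print("foot",foot.round(3)[:,:2].tolist(),foot.mean(0).round(4),np.linalg.norm(foot-np.roll(foot,1,0),axis=1).round(3))
tips=ray("top",up([(92,75),(86,225),(225,80),(219,228)],[243,198],6),.130)
print("tips",tips.round(3)[:,:2].tolist(),tips.mean(0).round(4))
a,b=tips[:2].mean(0),tips[2:].mean(0);print("sep",np.linalg.norm(a-b),"yaw",np.degrees(np.arctan2(*(a-b)[[1,0]])), "foot yaw",np.degrees(np.arctan2(*(foot[0]-foot[1]+foot[3]-foot[2])[[1,0]])))
# top crop of stops: dark masks; rod line by bright pixels
o=[365,195]
rod=ray("top",up([(165,253),(255,235),(480,190),(705,140)],o,5),.02);print("rod",rod.round(4)[:,:2].tolist())
hd=ray("top",up([(85,238),(152,228),(160,285),(95,293)],o,5),.032);print("head",hd.round(3)[:,:2].tolist(),hd.mean(0).round(4))
m=(T.max(2)<45).astype(np.uint8)
# stop outer faces, top edge assumption
e1=ray("top",up([(44,247),(55,301)],o,5),.032);e2=ray("top",up([(745,103),(752,158)],o,5),[.032,.0][1]);print("ends",e1.round(3).tolist(),e2.round(3).tolist())
print("third",ray("top",[(181,190),(209,185),(216,214),(188,220)],.012).round(3)[:,:2].tolist())
# scene camera stops
S=cv2.imread("pics/scene0.png");m=(S.max(2)<40).astype(np.uint8)
n,l,st,ce=cv2.connectedComponentsWithStats(m[215:365,110:260])
for i in range(1,n):
    if st[i,4]>20: print(st[i],(ce[i]+[110,215]).round(1),ray("scene",ce[i]+[110,215],.018).round(3))
E
```

```text
foot [[0.543, 0.303], [0.539, 0.183], [0.42, 0.189], [0.424, 0.307]] [0.4814 0.2454 0.012 ] [0.119 0.12  0.119 0.117]
tips [[0.515, 0.273], [0.45, 0.276], [0.513, 0.215], [0.448, 0.218]] [0.4816 0.2454 0.13  ]
sep 0.058064379013568715 yaw 87.78021626245784 foot yaw 87.787238561779
rod [[0.4231, -0.1068], [0.4328, -0.1578], [0.457, -0.2854], [0.4842, -0.4135]]
head [[0.432, -0.061], [0.437, -0.098], [0.405, -0.102], [0.401, -0.065]] [ 0.4186 -0.0815  0.032 ]
ends [[0.427, -0.038, 0.032], [0.397, -0.043, 0.032]] [[0.507, -0.445, 0.0], [0.475, -0.447, 0.0]]
third [[0.587, 0.51], [0.6, 0.429], [0.516, 0.408], [0.5, 0.488]]
[125   9  13  14  95] [241.8 230.2] [[ 0.416 -0.051  0.018]]
[ 15 129  17  16 144] [133.2 351.5] [[ 0.491 -0.427  0.018]]
```

Request:
play_rows --series '[[[1,-0.03,-0.023,0,0,0,0],[1,-0.03,-0.023,0,0,0,0],[1,-0.03,-0.023,0,0,0,0],[1,-0.03,-0.023,0,0,0,0],[1,-0.03,-0.023,0,0,0,0],[1,-0.03,-0.023,0,0,0,0],[1,-0.03,-0.023,0,0,0,0],[1,-0.03,-0.023,0,0,0,0],[1,-0.03,-0.023,0,0,0,0],[1,-0.03,-0.023,0,0,0,0],[1,-0.03,-0.023,0,0,0,0],[1,-0.03,-0.023,0,0,0,0],[1,0,0,0,0,0,7.6],[1,0,0,0,0,0,7.6],[1,0,0,0,0,0,7.6],[1,0,0,0,0,0,7.6],[1,0,0,0,0,0,7.6],[1,0,0,0,0,0,7.6],[1,0,0,0,0,0,7.6],[1,0,0,0,0,0,7.9]]]'

```text
time_s: 2.1
ee_pos: [0.4638, 0.2705, 0.2307]
tcp_rot: [-0.0, 0.637, 0.771, -0.001]
contact_force: [-0.3, -0.8, -0.0]
grip_width: 1.0
gripper_force: 0.0
```

```bash
cat >> h.py <<'E'
def tool():
    s=arm.get_state(); q=s["tcp_rot"]; return s,R.from_quat([q[1],q[2],q[3],q[0]]).as_matrix()
def go(P,closeyaw=None):
    s,M=tool(); d=M.T@(np.array(P)-s["ee_pos"])
    y=np.degrees(np.arctan2(M[1,1],M[0,1]))
    print("t",round(s["time_s"],2),"pos",s["ee_pos"].round(4),"yaw y",y.round(2),"tilt",np.degrees(np.arccos(-M[2,2])).round(2),"w",round(s["grip_width"],3),"F",s["contact_force"].round(2),"M",s["torque"].round(3))
    print("tool shift",d.round(4),"turn", None if closeyaw is None else round(y-closeyaw,2),"q",s["qpos"].round(2))
E
python3 -c "
from h import *
go([.438,-.177,.13],11.2)"
```

```text
t 2.1 pos [0.4638 0.2705 0.2307] yaw y 10.89 tilt 0.06 w 1.0 F [-0.26 -0.76 -0.05] M [ 0.007 -0.012 -0.003]
tool shift [-0.4345 -0.1098  0.1009] turn -0.31 q [0.48 0.   1.9  0.   1.24 0.29]
```

Request:
play_rows --series '[[[1,-0.036,-0.009,0.008,0,0,0],[1,-0.036,-0.009,0.008,0,0,0],[1,-0.036,-0.009,0.008,0,0,0],[1,-0.036,-0.009,0.008,0,0,0],[1,-0.036,-0.009,0.008,0,0,0],[1,-0.036,-0.009,0.008,0,0,0],[1,-0.036,-0.009,0.008,0,0,0],[1,-0.036,-0.009,0.008,0,0,0],[1,-0.036,-0.009,0.008,0,0,0],[1,-0.036,-0.009,0.008,0,0,0],[1,-0.036,-0.009,0.008,0,0,0],[1,-0.038,-0.011,0.012,0,0,-0.3],[1,0,0,0,0,0,0],[1,0,0,0,0,0,0]]]'

```text
time_s: 3.5
ee_pos: [0.4398, -0.1767, 0.1305]
tcp_rot: [-0.001, 0.634, 0.774, -0.0]
contact_force: [1.2, -0.5, 0.4]
grip_width: 1.002
gripper_force: 0.0
```

```bash
python3 -c "
from h import *
go([.438,-.177,.004],11.2)
T=arm.snapshot('top');S=arm.snapshot('scene')
a=cv2.resize(S[180:380,100:300],None,fx=2,fy=2);b=cv2.resize(T[180:280,350:530],None,fx=2.2,fy=4)
cv2.imwrite('pics/g1.png',np.hstack([a,b]))"
```

```text
t 3.5 pos [ 0.4398 -0.1767  0.1305] yaw y 11.35 tilt 0.12 w 1.002 F [ 1.22 -0.55  0.37] M [ 0.004 -0.012 -0.013]
tool shift [-1.000e-04 -1.700e-03  1.265e-01] turn 0.15 q [-0.43 -0.03  2.13  0.    1.05 -0.63]
```

View pics/g1.png

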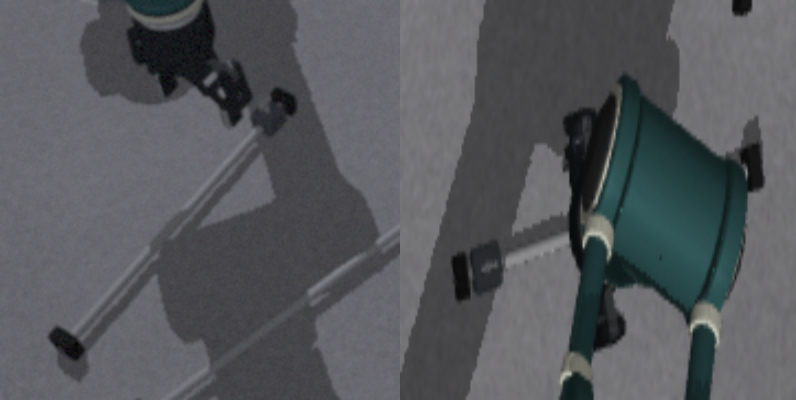

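The scene and top views show the fingers straddling the rod with clear space around them. Descending.

Request:
play_rows --series '[[[1,0,-0.001,0.025,0,0,0],[1,0,0,0.025,0,0,0],[1,0,0,0.025,0,0,0],[1,0,0,0.025,0,0,0],[1,0,0,0.015,0,0,0],[1,0,0,0.01,0,0,0],[1,0,0,0,0,0,0],[1,0,0,0,0,0,0],[0,0,0,0,0,0,0],[-0.3,0,0,0,0,0,0],[-0.5,0,0,0,0,0,0],[-0.7,0,0,0,0,0,0],[-0.85,0,0,0,0,0,0],[-1,0,0,0,0,0,0],[-1,0,0,0,0,0,0],[-1,0,0,0,0,0,0],[-1,0,0,0,0,0,0],[-1,0,0,0,0,0,0]]]'

```text
time_s: 5.4
ee_pos: [0.4397, -0.1768, 0.0067]
tcp_rot: [-0.0, 0.633, 0.774, -0.0]
contact_force: [-2.8, -0.2, 5.9]
grip_width: 0.113
gripper_force: 58.6
```

```bash
python3 -c "
from h import *
go([.438,-.177,.004],11.2);print(arm.get_state()['gripper_force'])"
```

```text
t 5.4 pos [ 0.4397 -0.1768  0.0067] yaw y 11.5 tilt 0.01 w 0.113 F [-2.76 -0.19  5.94] M [-0.01   0.384 -0.056]
tool shift [ 0.0001 -0.0017  0.0027] turn 0.3 q [-0.43  0.15  2.21 -0.    0.78 -0.64]
58.642144203186035
```

Request:
play_rows --series '[[[-1,0,0,-0.003,0,0,0],[-1,0,0,-0.004,0,0,0],[-1,0,0,-0.004,0,0,0],[-1,0,0,-0.004,0,0,0],[-1,0,0,0,0,0,0],[-1,0,0,0,0,0,0],[-1,0,0,0,0,0,0],[-1,0,0,0,0,0,0]]]'

```text
time_s: 6.2
ee_pos: [0.4395, -0.1765, 0.0211]
tcp_rot: [-0.0, 0.633, 0.774, -0.0]
contact_force: [-0.6, -0.8, -6.1]
grip_width: 0.115
gripper_force: 58.6
```

```bash
python3 -c "
from h import *
go([.438,-.177,.004],11.2)
s,M=tool();print('tool F',(M.T@s['contact_force']).round(3),'M',(M.T@s['torque']).round(4))
T=arm.snapshot('top');S=arm.snapshot('scene')
a=cv2.resize(S[200:380,110:290],None,fx=3,fy=3);
cv2.imwrite('pics/g2.png',a);cv2.imwrite('pics/s2.png',S)"
```

```text
t 6.2 pos [ 0.4395 -0.1765  0.0211] yaw y 11.51 tilt 0.02 w 0.115 F [-0.61 -0.76 -6.1 ] M [-0.008  0.003  0.033]
tool shift [-0.0002 -0.0016  0.0171] turn 0.31 q [-0.43  0.12  2.21 -0.    0.81 -0.64]
tool F [-0.627 -0.743  6.103] M [ 0.0046 -0.0077 -0.0327]
```

View pics/g2.png

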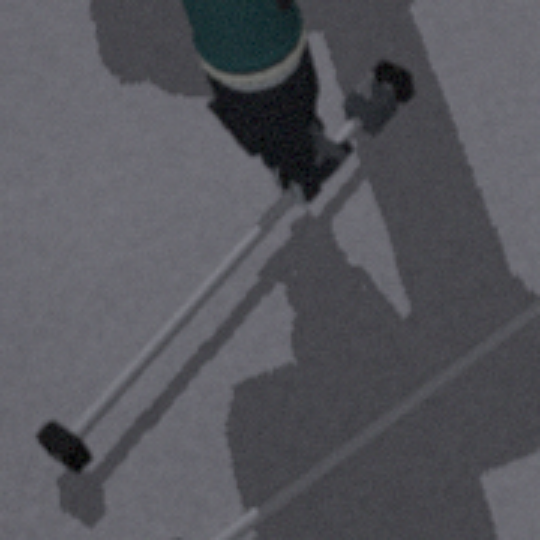

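The bar is clear of the bench: its shadow has separated from it along the whole length, with the far stop at (65,445) and the head at (375,100). It weighs 6.1 N and the moment is near zero, so the grasp is close to balance. Lifting more, then checking it is level.

Request:
play_rows --series '[[[-1,0,0,-0.01,0,0,0],[-1,0,0,-0.015,0,0,0],[-1,0,0,-0.02,0,0,0],[-1,0,0,-0.02,0,0,0],[-1,0,0,-0.02,0,0,0],[-1,0,0,-0.02,0,0,0],[-1,0,0,-0.02,0,0,0],[-1,0,0,-0.02,0,0,0],[-1,0,0,-0.02,0,0,0],[-1,0,0,-0.005,0,0,0],[-1,0,0,0,0,0,0],[-1,0,0,0,0,0,0],[-1,0,0,0,0,0,0],[-1,0,0,0,0,0,0]]]'

```text
time_s: 7.7
ee_pos: [0.4388, -0.1762, 0.1899]
tcp_rot: [-0.001, 0.633, 0.774, -0.0]
contact_force: [0.3, -0.6, -6.0]
grip_width: 0.11
gripper_force: 58.8
```

```bash
cat > chk.py <<'E'
from h import *
s,M=tool();print('tool F',(M.T@s['contact_force']).round(3),'M',(M.T@s['torque']).round(4))
z=s['ee_pos'][2]+.0093
e=s['ee_pos'];u=-M[:,0]*np.sign(-M[1,0]); # along bar toward +y
print('u',u.round(3))
I={n:arm.snapshot(n) for n in('top','scene')}
for n in I: cv2.imwrite(f'pics/chk_{n}_{s["time_s"]:.1f}.png',I[n])
for d in (.131,-.2536):   # stop middles from grasp
    P=np.array([e[0],e[1],z])+d*u
    c={}
    for n in I:
        p=proj(n,P)[0]; x,y=p.round().astype(int); r=16
        x0,y0=max(x-r,0),max(y-r,0)
        m=(I[n][y0:y+r,x0:x+r].max(2)<42).astype(np.uint8)
        k,l,st,ce=cv2.connectedComponentsWithStats(m)
        if k>1:
            for i in range(1,k):
                if st[i,4]>25: c.setdefault(n,[]).append((st[i,4],(ce[i]+[x0,y0])))
        print(n,'pred',p.round(1),[(int(a),b.round(1).tolist()) for a,b in c.get(n,[])])
E
python3 chk.py; python3 -c "
from h import *
go([.4815,.2455,.17],-2.2)"
```

```text
tool F [-0.677  0.152  5.986] M [ 0.015  -0.0215 -0.053 ]
u [-0.199  0.98   0.002]
top pred [384.5 247.9] [(106, [385.2, 247.7]), (29, [392.0, 245.8])]
scene pred [231.6 180.3] [(142, [231.6, 180.5])]
top pred [536.  215.5] [(115, [536.9, 216.1])]
scene pred [103.7 307.9] [(203, [102.6, 308.5])]
t 7.8 pos [ 0.4392 -0.1764  0.1904] yaw y 11.51 tilt 0.1 w 0.111 F [ 0.02 -0.46 -6.38] M [-0.064 -0.009 -0.053]
tool shift [0.4049 0.1256 0.0206] turn 13.71 q [-0.43 -0.09  2.07 -0.    1.17 -0.64]
```

The stops project within 1 px of the level prediction, so the bar is level. The moment is within noise (~3 mm), so the grasp is at the balance point. Turning it to the rest's line.

Request:
play_rows --series '[[[-1,0,0,0,0,0,1.7],[-1,0,0,0,0,0,3],[-1,0,0,0,0,0,4],[-1,0,0,0,0,0,3],[-1,0,0,0,0,0,2],[-1,0,0,0,0,0,0],[-1,0,0,0,0,0,0],[-1,0,0,0,0,0,0]]]'

```text
time_s: 8.6
ee_pos: [0.4397, -0.1766, 0.1912]
tcp_rot: [-0.0, 0.72, 0.694, -0.0]
contact_force: [-0.7, 0.3, -5.9]
grip_width: 0.112
gripper_force: 58.7
```

```bash
python3 -c "
from h import *
s,M=tool();print((M.T@s['torque']).round(4))
go([.4815,.2455,.19],-2.2)"
```

```text
[-0.0394  0.0261  0.0411]
t 8.6 pos [ 0.4397 -0.1766  0.1912] yaw y -2.18 tilt 0.0 w 0.112 F [-0.74  0.26 -5.93] M [ 0.025 -0.04  -0.041]
tool shift [0.4234 0.0257 0.0012] turn 0.02 q [-0.43 -0.09  2.07 -0.    1.17 -0.4 ]
```

Request:
play_rows --series '[[[-1,0.01,0,0,0,0,0],[-1,0.02,0.002,0,0,0,0],[-1,0.03,0.002,0,0,0,0],[-1,0.03,0.002,0,0,0,0],[-1,0.03,0.002,0,0,0,0],[-1,0.03,0.002,0,0,0,0],[-1,0.03,0.002,0,0,0,0],[-1,0.03,0.002,0,0,0,0],[-1,0.03,0.002,0,0,0,0],[-1,0.03,0.002,0,0,0,0],[-1,0.03,0.002,0,0,0,0],[-1,0.03,0.002,0,0,0,0],[-1,0.03,0.002,0,0,0,0],[-1,0.03,0.002,0,0,0,0],[-1,0.02,0,0,0,0,0],[-1,0.01,0,0,0,0,0],[-1,0.003,0,0,0,0,0],[-1,0,0,0,0,0,0],[-1,0,0,0,0,0,0],[-1,0,0,0,0,0,0]]]'

```text
time_s: 10.6
ee_pos: [0.4818, 0.2441, 0.1912]
tcp_rot: [0.0, 0.721, 0.693, -0.0]
contact_force: [0.2, -0.1, -5.7]
grip_width: 0.111
gripper_force: 58.7
```

```bash
python3 chk.py; python3 -c "
from h import *
go([.4815,.2455,.101],-2.2)"
```

```text
tool F [-0.106  0.214  5.662] M [-0.0392 -0.0009  0.0011]
u [ 0.039  0.999 -0.   ]
top pred [213.3 219.2] [(70, [220.9, 217.1]), (40, [210.8, 223.0])]
scene pred [366.5 111.1] [(72, [367.3, 111.0])]
top pred [368.4 224. ] [(89, [369.0, 225.0])]
scene pred [260.9 183. ] [(126, [260.1, 183.2])]
t 10.7 pos [0.4819 0.2443 0.1913] yaw y -2.26 tilt 0.01 w 0.111 F [-0.1   0.49 -6.83] M [ 0.029  0.026 -0.004]
tool shift [ 0.0012 -0.0005  0.0903] turn -0.06 q [ 0.42  0.04  1.94 -0.    1.17  0.46]
```

Request:
play_rows --series '[[[-1,0.001,0,0.01,0,0,0],[-1,0,0,0.015,0,0,0],[-1,0,0,0.015,0,0,0],[-1,0,0,0.015,0,0,0],[-1,0,0,0.012,0,0,0],[-1,0,0,0.008,0,0,0],[-1,0,0,0.005,0,0,0],[-1,0,0,0.003,0,0,0],[-1,0,0,0,0,0,0],[-1,0,0,0,0,0,0]]]'

```text
time_s: 11.7
ee_pos: [0.4824, 0.2464, 0.1089]
tcp_rot: [0.0, 0.72, 0.693, 0.001]
contact_force: [0.3, -0.6, -6.9]
grip_width: 0.113
gripper_force: 58.7
```

```bash
python3 chk.py; python3 -c "
from h import *
go([.4815,.2455,.101],-2.2)
t=cv2.imread(sorted(__import__('glob').glob('pics/chk_scene_1*'))[-1])
cv2.imwrite('pics/near.png',cv2.resize(t[90:230,240:400],None,fx=4,fy=4,interpolation=2))"
```

```text
tool F [-0.607  0.34   6.924] M [-0.0098  0.042  -0.0404]
u [0.038 0.999 0.001]
top pred [219.1 221.4] [(57, [227.1, 217.2]), (41, [218.7, 225.9])]
scene pred [365.  134.3] [(65, [365.7, 134.0])]
top pred [364.7 225.7] [(76, [365.2, 226.5])]
scene pred [265.1 206.2] [(112, [264.3, 206.3])]
t 11.8 pos [0.4825 0.2464 0.1091] yaw y -2.19 tilt 0.08 w 0.112 F [ 0.7  -0.47 -7.22] M [-0.072  0.021  0.01 ]
tool shift [-0.0009 -0.001   0.0081] turn 0.01 q [0.43 0.12 2.01 0.   1.01 0.46]
```

View pics/near.png

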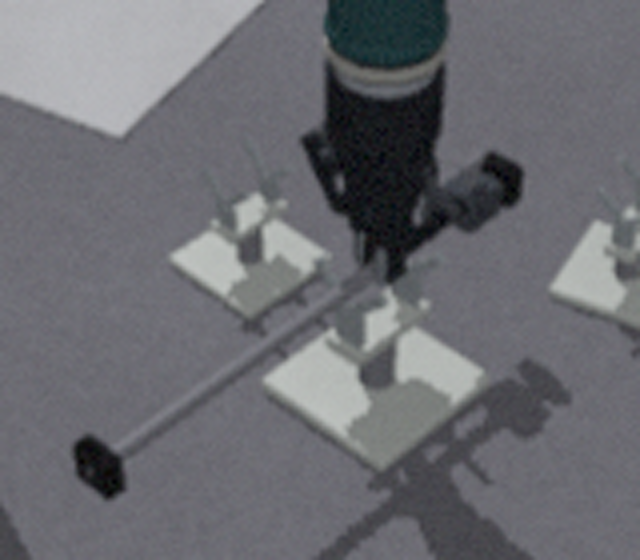

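The rod sits inside both V mouths, the fingers are between the plates, and both stops are well outside the rest. Seating it.

Request:
play_rows --series '[[[-1,0,-0.001,0.002,0,0,0],[-1,0,0,0.002,0,0,0],[-1,0,0,0.002,0,0,0],[-1,0,0,0.001,0,0,0],[-1,0,0,0.0005,0,0,0],[-1,0,0,0,0,0,0],[-1,0,0,0,0,0,0]]]'

```text
time_s: 12.5
ee_pos: [0.4821, 0.2465, 0.1017]
tcp_rot: [0.001, 0.72, 0.693, 0.001]
contact_force: [2.2, -0.7, 0.1]
grip_width: 0.112
gripper_force: 59.3
```

The wrist load has dropped from 6.5 N to ~0, so the rest carries the bar. Releasing gently.

Request:
play_rows --series '[[[-0.7,0,0,0,0,0,0],[-0.6,0,0,0,0,0,0],[-0.5,0,0,0,0,0,0],[-0.3,0,0,0,0,0,0],[-0.1,0,0,0,0,0,0],[0.1,0,0,0,0,0,0],[0.1,0,0,0,0,0,0],[0.1,0,0,0,0,0,0],[0.1,0,0,0,0,0,0]]]'

```text
time_s: 13.4
ee_pos: [0.4809, 0.2462, 0.1008]
tcp_rot: [-0.0, 0.72, 0.693, -0.0]
contact_force: [0.2, 0.3, 0.4]
grip_width: 0.55
gripper_force: 0.0
```

```bash
python3 chk.py; python3 -c "
from h import *
go([.4815,.2455,.101],-2.2)"
```

```text
tool F [ 0.329  0.221 -0.354] M [-0.0175 -0.0281 -0.0082]
u [ 0.038  0.999 -0.   ]
top pred [219.8 222.2] [(63, [228.1, 218.7]), (39, [219.8, 227.0])]
scene pred [364.3 136.3] [(53, [366.2, 137.0]), (68, [351.4, 146.2])]
top pred [364.6 226.5] [(88, [365.1, 226.5])]
scene pred [264.9 208.1] [(101, [264.9, 208.7])]
t 13.5 pos [0.4809 0.2461 0.1008] yaw y -2.19 tilt 0.0 w 0.545 F [-0.92  0.05 -0.45] M [ 0.019 -0.021 -0.02 ]
tool shift [-0.0006  0.0006 -0.0002] turn 0.01 q [ 0.43  0.13  2.02 -0.    0.99  0.47]
```

Released, with no contact and the stops still at their level-seated pixels. Retracting straight up.

Request:
play_rows --series '[[[0.1,0,0,-0.005,0,0,0],[0.1,0,0,-0.01,0,0,0],[0.1,0,0,-0.02,0,0,0],[0.1,0,0,-0.03,0,0,0],[0.1,0,0,-0.03,0,0,0],[0.1,0,0,-0.03,0,0,0],[0.1,0,0,-0.03,0,0,0],[0.1,0,0,0,0,0,0],[0.1,0,0,0,0,0,0],[0.1,0,0,0,0,0,0]]]'

```text
time_s: 14.5
ee_pos: [0.4802, 0.2458, 0.255]
tcp_rot: [-0.0, 0.72, 0.693, -0.001]
contact_force: [1.0, -0.8, -0.0]
grip_width: 0.55
gripper_force: 0.0
```

```bash
python3 -c "
from h import *
S=arm.snapshot('scene');cv2.imwrite('pics/end.png',cv2.resize(S[90:230,240:400],None,fx=4,fy=4,interpolation=2))"
```

```text
(no output)
```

View pics/end.png

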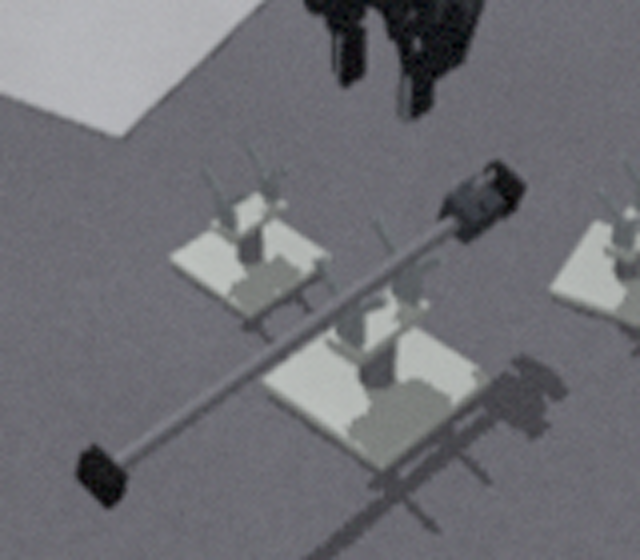

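The bar lies level in both notches with both ends free (stops at (100,475) and (508,185)), and the gripper is well clear.

```bash
python3 -c "
from bench import arm
print(arm.sign_off())"
```

```text
the job is handed in; nothing more can be done
None
```

The clamp bar is parked level across both notches of the post rest at its balance point, with both ends hanging free and the gripper clear; I've handed the job in, and no verdict came back.

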